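Roll down a laminate drawer facing

ROBOT

A 7-joint arm with a two-finger parallel gripper is mounted at the origin on the work surface. World frame = base frame: x ahead of the robot, y to its left, z up, the work surface at z = 0. Lengths are in m, angles in rad, forces in N, time in s.
With the tool pointing down it reaches from about 0.35 to 0.9 m from the base axis. Payload 8.1 kg.
Tool frame: the origin (TCP) lies midway between the tips of the shut fingers; the grasp point (between the pads) lies 19 mm behind it; z points along the fingers, y is the line along which they close (so a half turn about z gives the same grasp; the last joint's range is limited). The gripper opens to 92 mm and grips with 3 to 60 N. Pads are 19 mm wide; open, the fingers measure 130 mm over their backs; the gripper's body (75 mm by 190 mm) begins 47 mm behind the grasp point.
Start: joints at [1.201, 0.434, 0.025, 1.573, -0.012, 1.134, -0.075], TCP at [0.165, -0.603, 0.227] pointing down, gripper open.
Joint ranges: [-2.62, 2.62], [-0.44, 2.09], [-1.27, 1.32], [0.08, 2.57], [-1.32, 4.46], [0.12, 2], [-2.74, 2.74]. Speed limits (rad/s): [2.22, 2.22, 3.01, 3.01, 3.14, 3.14, 3.14].

INTERFACE

Orientations are given as a rotation vector (axis times angle).
In Python, from cell import arm gives the robot as it stands.
- The arm moves only by the tool carry_out, never from a script. Its arguments are lists of equal length, an entry for each row: "claw": the finger opening in cm, from 0 to 9.18; "delta_pos": the shift along the tool's x, y, z in cm, a list of three; "angular": the turn, a rotation vector about the tool's x, y, z in rad, a list of three. In form: {"claw": [claw, ...], "delta_pos": [[dx, dy, dz], ...], "angular": [[ax, ay, az], ...]}. A call has 1 to 20 rows; each row shifts and turns the commanded pose from where the row before left it, along the tool's axes as they then stand; what a row does not reach is not made up. A row lasts 1/10 s, in which the tool goes at most 50 mm and 8.59 degrees, less where a joint would pass 70% of its speed; a pose out of reach is approached as far as the arm can. A call with a gripper value outside its range is refused whole. The fingers move at their own pace and stop on an object; "force" is the grip in N (left out, the last holds). Time passes only in rows, so rows that do not move let the fingers close. It gives the time, the measured TCP pose, the force, the opening and the grip force at its end, in the units of the state.
- arm.observe(): the state, without advancing time (a new reading comes with each control period).
- arm.get_image(name): name is "scene" or "top"; returns a dict with "frame" (480x640x3 uint8, red, green, blue), "mtx" (3x3 intrinsics, pixels), "dist" ([k1, k2, p1, p2, k3] as OpenCV has them; the pictures are not rectified), "T" (4x4, takes a point from camera to world coordinates). Camera axes: x right, y down, z forward; pixel columns grow to the right and rows downward; lengths in m; the calibration is good to about 2 mm. A picture is of the moment at which its call begins. There is no depth.
- arm.sign_off(): hands the job in; it is judged then, once.
Trained networks look in a picture, given as the dict that the camera call returned (one of the last four; its "shot" number tells which), for a name from the list of things; names that differ only in an ending like _2 or _b are one class to them, and where a whole thing is asked for, a point or a joint stands for the part that bears it (a point fixed in the world has none). Each returns a list of dicts, best first, with "conf" (0 to 1); they miss things now and then, are a little off and sometimes report something else, mostly with a low value. They report only what shows in the picture. A call takes as long as a camera call. They do not tell look-alikes from the thing itself.
- arm.look_for(label, picture): "centre" ([column, row] as shares, 0 to 1, of the picture: columns of its width, rows of its height, amid what is visible of it).
- arm.trace(label, picture): "region" (480x640 bool, what is visible of it) and "centre" ([column, row] as shares, 0 to 1, of the picture: columns of its width, rows of its height, amid what is visible of it).
- arm.place_of(label, picture): "centre" ([column, row] as shares, 0 to 1, of the picture: columns of its width, rows of its height: a listed point, or the origin of a listed thing).
The state is a dict: "clock": time; "joints": joint angles; "dq": joint speeds; "joint_efforts": joint torques, N m; "position": TCP position; "ee_rot": TCP orientation; "force": force on the tool from outside, world axes, zero at the start; "ft_torque": the same for the moment, N m; "width": opening from 0.0 (shut) to 1.0 (fully open); "gripper_force": force on a finger pad.
Only numpy, scipy, OpenCV 4.12 (cv2) and the standard library are available. Lean on these libraries where they do the work, as an engineer would, in place of code of your own. Each camera call takes 0.05 s, during which the arm holds its last target. There are 200 camera calls.

TASK

Take the hand roller from its stand and roll it firmly and steadily along the laminate slats in the tray until every slat is flush with the wooden frame, pressing with some 15 to 20 newtons and never more than 30. Press with the roller's wheel only, never with the gripper; then set the roller back in its stand before letting go of it. Leave the fossil, the jar and the cardboard specimen box where they are.

Things in the scene. Friction and masses are not known exactly. Their poses are not given: they have to be found in the camera images.
- jig: green-rimmed steel tray fixed to the bench, 126 (x) x 246 (y) mm, rim 18 mm high; origin at the centre of its underside, on the bench. In it, centred, lies a firm dark wood board 92 (x) x 214 (y) mm with a facing of seven rigid cream and white laminate slats side by side along the tray's y axis, each 70 mm (x) by 25 mm (y), pitch 26 mm
- facing (a point): mark on the tray's centre line, 44 mm above its origin: the AVERAGE flush level only. The board lies on packing of unknown thickness, so its frame edge (flush level) is really 34 to 54 mm above the bench at the centre and may slope along y by up to 0.03 rad either way: feel for it. Raised slats stand up to 5 mm above the frame edge; the frame border beyond the end slats is 15.5 mm wide
- roller: hand roller, 0.5 kg (+-25 %): black wheel (radius 22, 52 mm wide, sprung: gives 1 mm per 12 N, up to 5 mm; free on an axle along the roller's x, so it rolls along its y), aluminium fork, crossbar 106 (x) x 24 (y) mm at 50 to 58 mm above the origin, red grip block on top. Origin at the lowest point of the wheel, in the middle; z up along the grip. Half a turn about z changes nothing
- grip (a point): centre of the roller's red upright grip block, 86 mm above the roller's origin; the block is 40 (x) x 30 (y) mm, from 58 to 114 mm above the origin; pinch it across its 30 mm (y) faces
- stand: grey roller stand fixed to the bench, base 120 (x) x 90 (y) mm, two walls 10 mm thick at x = +-47 mm, 62 mm high, carry the ends of the roller's crossbar; notches in their tops, 34 mm long in y, 12 mm deep, give the 24 mm crossbar 5 mm play each way. 84 mm are free between the walls for the 70 mm fork. Origin: centre of underside; parked roller has the stand's axes
- rest (a point): point of the stand where the roller's origin is when parked (on the stand's axis, 12 mm above the bench); axes of the stand
- wheel (a joint): turning angle of the roller's wheel in its fork (rad, 0 at the start, counts on over several turns, either sign)
- fossil: grey round fossil stone, 80 mm across, 27 mm high, origin under its centre; leave alone
- jar: amber glass jar with white cap, 60 mm across, 75 mm high, origin under its centre; leave alone
- specimen_box: open cardboard specimen box 90 x 120 x 30 mm, origin under its centre; leave alone
- slat0 (a joint): how far slat 0 (centre at y = -78 mm in the tray's frame) is pressed down, m: 0 = standing 5 mm proud, 0.005 = flush with the frame edge on its stop. It starts to sink at about 8 N, needs about 12 N to go fully down, and stays where it is pressed
- slat1 (a joint): how far slat 1 (centre at y = -52 mm in the tray's frame) is pressed down, m: 0 = standing 5 mm proud, 0.005 = flush with the frame edge on its stop. It starts to sink at about 8 N, needs about 12 N to go fully down, and stays where it is pressed
- slat2 (a joint): how far slat 2 (centre at y = -26 mm in the tray's frame) is pressed down, m: 0 = standing 5 mm proud, 0.005 = flush with the frame edge on its stop. It starts to sink at about 8 N, needs about 12 N to go fully down, and stays where it is pressed
- slat3 (a joint): how far slat 3 (centre at y = 0 mm in the tray's frame) is pressed down, m: 0 = standing 5 mm proud, 0.005 = flush with the frame edge on its stop. It starts to sink at about 8 N, needs about 12 N to go fully down, and stays where it is pressed
- slat4 (a joint): how far slat 4 (centre at y = 26 mm in the tray's frame) is pressed down, m: 0 = standing 5 mm proud, 0.005 = flush with the frame edge on its stop. It starts to sink at about 8 N, needs about 12 N to go fully down, and stays where it is pressed
- slat5 (a joint): how far slat 5 (centre at y = 52 mm in the tray's frame) is pressed down, m: 0 = standing 5 mm proud, 0.005 = flush with the frame edge on its stop. It starts to sink at about 8 N, needs about 12 N to go fully down, and stays where it is pressed
- slat6 (a joint): how far slat 6 (centre at y = 78 mm in the tray's frame) is pressed down, m: 0 = standing 5 mm proud, 0.005 = flush with the frame edge on its stop. It starts to sink at about 8 N, needs about 12 N to go fully down, and stays where it is pressed
There are look-alikes about, which are no part of the job. There is more than one size of the stand; the job needs the larger. There is more than one size of the roller; the one meant has the size given above.

How it is judged:
On the way, in this order (a step that is already met when the one before it is completed fails the run):
1. the roller is lifted out of its stand (z of roller in the frame of rest above 0.03 m and contact force between the fingers and roller above 1 N), for 0.1 s.
2. the wheel has rolled at least 3 rad (66 mm) and presses on the facing (contact force between roller and jig above 4 N and (value of joint wheel above 3 rad or value of joint wheel below -3 rad)), for 0.05 s.
3. all seven slats are pressed down to within 1.5 mm of flush (value of joint each of slat0, slat1, slat2, slat3, slat4, slat5, slat6 above 0.0035 m), for 0.1 s.
4. the roller sits in its stand, still held (origin within 10 mm of the rest point in plan and 8 mm in height, upright within 0.1 rad) (horizontal distance between roller and rest below 0.01 m and z of roller in the frame of rest between -0.006 and 0.008 m and angle between roller's own z axis and vertical below 0.1 rad and contact force between the fingers and roller above 0.5 N), for 0.1 s.
At the end, for the whole second after the job is handed in: All seven slats are within 1.5 mm of flush (pressed 3.5 mm or more), and the roller, released and at rest, is upright in its stand: origin within 10 mm of the rest point in plan, between 6 mm below and 8 mm above it, tilted less than 0.1 rad (all of step 3 and horizontal distance between roller and rest below 0.01 m and z of roller in the frame of rest between -0.006 and 0.008 m and angle between roller's own z axis and vertical below 0.1 rad and linear speed of roller below 0.02 m/s and contact force between the fingers and roller below 0.1 N); the robot touches nothing.
It fails at once if the roller presses on the tray, board or slats with more than 30 N (contact force between roller and jig above 30 N).
It fails at once if the gripper or arm touches the tray, board or slats (contact force between any of the fingers, the arm and jig above 1 N).
It fails at once if the fossil is shifted by more than 30 mm (distance of fossil from where it was at the start of the episode above 0.03 m).
It fails at once if the jar is shifted by more than 30 mm (distance of jar from where it was at the start of the episode above 0.03 m).
It fails at once if the specimen_box is shifted by more than 30 mm (distance of specimen_box from where it was at the start of the episode above 0.03 m).
It also fails if it takes over 72 s, if anything falls off the work surface, if the arm or the gripper's body presses on something with over 40 N, if the wrist force passes 120 N, or if a joint passes its speed limit or range.

## Working session

There is one attempt and no reset: what is moved stays moved. The work goes in short steps, Python scripts to look and compute and a tool call to move; the robot and the scene stay as the last step left them, time stands still between calls to the robot, and variables do not carry over. Pictures are saved under pics/ and viewed, at most 10 in all, crops included, and the job is handed in when it is done.

Besides the shell and the picture viewer there is one more tool, called by a JSON object that holds its "name" and its "arguments". carry_out: Moves the arm, as the interface text tells. Its arguments: {"type":"object","properties":{"claw":{"type":"array","items":{"type":"number"}},"delta_pos":{"type":"array","items":{"type":"array","items":{"type":"number"}}},"angular":{"type":"array","items":{"type":"array","items":{"type":"number"}}},"force":{"type":"number"}},"required":["claw","delta_pos","angular"]}

```bash
mkdir -p pics
cat > h.py <<'E'
import numpy as np, cv2, json
from cell import arm
from scipy.spatial.transform import Rotation as R
def px(p,c): return np.array([c[0]*640,c[1]*480])
def ray(p,uv):
    q=cv2.undistortPoints(np.array([[uv]],float),np.array(p["mtx"]),np.array(p["dist"],float))[0,0]
    T=np.array(p["T"]); return T[:3,3],T[:3,:3]@np.array([q[0],q[1],1.])
def at(p,uv,z):
    o,d=ray(p,uv); return o+d*(z-o[2])/d[2]
def proj(p,X):
    T=np.linalg.inv(np.array(p["T"])); X=np.atleast_2d(X).astype(float)
    return cv2.projectPoints(X,cv2.Rodrigues(T[:3,:3])[0],T[:3,3],np.array(p["mtx"]),np.array(p["dist"],float))[0][:,0]
def save(p,n): cv2.imwrite(f"pics/{n}.png",cv2.cvtColor(p["frame"],cv2.COLOR_RGB2BGR))
E
python3 - <<'E'
from h import *
s=arm.observe(); print({k:np.round(v,3).tolist() for k,v in s.items()})
for n in ["top","scene"]:
    p=arm.get_image(n); save(p,n+"0"); print(n,np.round(p["T"],3).tolist())
    for l,z in [("jig",0),("facing",.044),("roller",.012),("grip",.098),("stand",0),("rest",.012),("fossil",0),("jar",0),("specimen_box",0)]:
        for d in arm.place_of(l,p):
            u=px(p,d["centre"]); print(l,round(d["conf"],2),u.round(1),at(p,u,z).round(3))
E
```

```text
{'clock': 0.0, 'joints': [1.201, 0.435, 0.025, 1.574, -0.012, 1.134, -0.075], 'dq': [0.0, -0.0, -0.001, 0.002, -0.0, 0.002, 0.001], 'joint_efforts': [0.0, -66.785, 0.985, -31.445, -0.061, 0.043, 0.0], 'position': [0.165, -0.602, 0.226], 'ee_rot': [-3.112, -0.418, 0.001], 'force': [-0.206, 0.973, 0.768], 'ft_torque': [0.0, 0.06, -0.013], 'gripper_force': 0.0, 'width': 1.001}
top [[0.065, -0.972, 0.226, 0.384], [-0.998, -0.063, 0.014, -0.043], [0.001, -0.226, -0.974, 1.098], [0.0, 0.0, 0.0, 1.0]]
jig 0.63 [222.4 272.9] [0.545 0.173 0.   ]
facing 0.88 [220.  272.2] [0.539 0.17  0.044]
roller 0.71 [438.5 268.5] [ 0.581 -0.278  0.012]
roller 0.62 [370.6 268.1] [ 0.573 -0.136  0.012]
grip 0.78 [445.8 264.1] [ 0.575 -0.273  0.098]
grip 0.7 [375.7 260.4] [ 0.574 -0.137  0.098]
stand 0.9 [372.7 269.6] [ 0.572 -0.141  0.   ]
stand 0.78 [360.4 342.3] [ 0.42  -0.123  0.   ]
stand 0.5 [312.5 183.3] [ 0.754 -0.002  0.   ]
rest 0.69 [374.  264.6] [ 0.581 -0.143  0.012]
rest 0.57 [352.8 343.4] [ 0.417 -0.107  0.012]
fossil 0.83 [223.9 186.2] [0.735 0.191 0.   ]
fossil 0.72 [371.1 269.7] [ 0.572 -0.1
[... 237 characters left out ...]
ig 0.77 [412.1 297.5] [0.544 0.171 0.   ]
jig 0.58 [280.7 224.4] [ 0.57  -0.152  0.   ]
jig 0.21 [207.9 271.4] [ 0.76  -0.174  0.   ]
roller 0.92 [236.4 200.1] [ 0.589 -0.269  0.012]
roller 0.67 [282.5 222.4] [ 0.571 -0.145  0.012]
grip 0.83 [232.1 181. ] [ 0.611 -0.245  0.098]
grip 0.62 [279.9 193.4] [ 0.573 -0.145  0.098]
stand 0.87 [283.3 231. ] [ 0.581 -0.134  0.   ]
rest 0.95 [339.6 194.2] [ 0.423 -0.107  0.012]
rest 0.83 [284.2 225.8] [ 0.576 -0.135  0.012]
fossil 0.67 [361.5 375. ] [0.737 0.196 0.   ]
jar 0.56 [275.9 319. ] [0.751 0.006 0.   ]
jar 0.51 [283.7 229.8] [ 0.577 -0.136  0.   ]
jar 0.51 [360.1 376.9] [0.741 0.196 0.   ]
specimen_box 0.83 [210.4 273.9] [ 0.761 -0.165  0.   ]
```

View pics/top0.png

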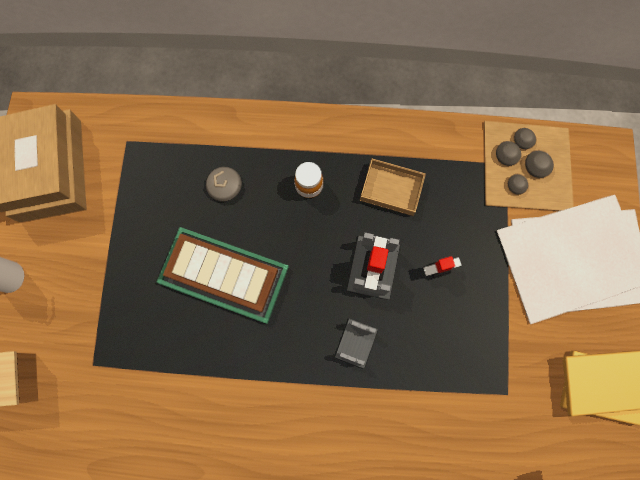

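View pics/scene0.png

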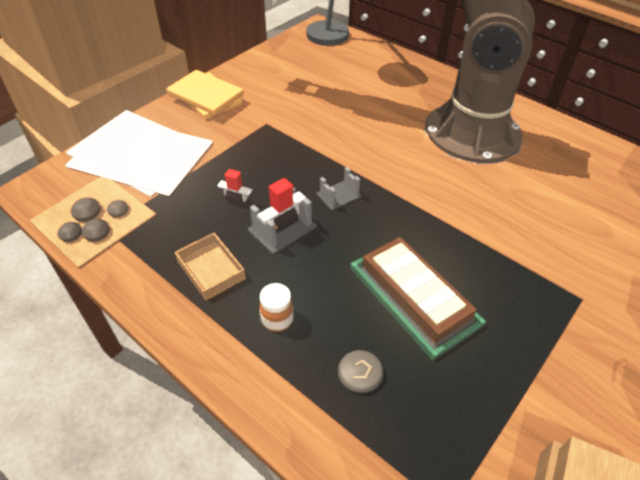

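The top view shows the tray at about (222,273), the big stand with the roller at (376,262), and look-alikes: a small roller at (443,267) and a small stand at (357,343). The jar (309,180), box (393,187) and fossil (223,184) lie behind. The scene view agrees. Next I fit the poses with model outlines.

```bash
cat > fit.py <<'E'
from h import *
from scipy.optimize import minimize
def box(a,b,z0,z1): return np.array([[x,y,z] for x in(-a/2,a/2) for y in(-b/2,b/2) for z in(z0,z1)])
JIG=box(.126,.246,0,.018)
GRIP=box(.040,.030,.070,.126); BAR=box(.106,.024,.062,.070)
def hullmask(pts):
    S=4;m=np.zeros((480*S,640*S),np.uint8); h=cv2.convexHull(((pts+.5)*S).astype(np.int32).reshape(-1,1,2)); cv2.fillConvexPoly(m,h,1); return m
def place(P,x,y,t):
    c,s=np.cos(t),np.sin(t); return np.c_[c*P[:,0]-s*P[:,1]+x,s*P[:,0]+c*P[:,1]+y,P[:,2]]
def fit(P,data,x0):
    # data: list of (pic, mask)
    H=[]
    for p,m in data:
        ys,xs=np.nonzero(m); pts=np.vstack([np.c_[xs+dx,ys+dy] for dx in(-.4,.4) for dy in(-.4,.4)]).astype(float); H.append((p,hullmask(pts)))
    def cost(v):
        k=0
        for p,h in H:
            q=hullmask(proj(p,place(P,v[0],v[1],v[2]))); k+=1-(q&h).sum()/(q|h).sum()
        return k
    r=minimize(cost,x0,method="Nelder-Mead",options=dict(initial_simplex=np.array([x0]+[np.add(x0,d) for d in([.01,0,0],[0,.01,0],[0,0,.15])]),xatol=1e-4,fatol=1e-4))
    return r.x.round(4),round(r.fun,3)
def big(m,near):
    n,l,st,c=cv2.connectedComponentsWithStats(m.astype(np.uint8)); 
    ok=[i for i in range(1,n) if st[i,4]>15]; i=min(ok,key=lambda i:np.hypot(*(c[i]-near))); return l==i
def masks(p):
    hsv=cv2.cvtColor(p["frame"],cv2.COLOR_RGB2HSV).astype(int); h,s,v=hsv[...,0],hsv[...,1],hsv[...,2]
    return dict(green=(h>55)&(h<95)&(s>70)&(v>40), red=((h<6)|(h>174))&(s>150)&(v>90), white=(s<50)&(v>170))
E
python3 - <<'E'
from fit import *
D={}
for n in ["top","scene"]:
    p=arm.get_image(n); M=masks(p)
    jg=px(p,arm.place_of("facing",p)[0]["centre"]) if n=="top" else np.array([415,295])
    g=np.zeros((480,640),bool); g[M["green"]]=1
    yy,xx=np.mgrid[:480,:640]; g&=np.hypot(xx-jg[0],yy-jg[1])<100
    g=cv2.morphologyEx(g.astype(np.uint8),cv2.MORPH_OPEN,np.ones((2,2)))>0
    c=(376,262) if n=="top" else (281,195)
    r=big(M["red"],c)
    w=(M["red"]|M["white"])&(np.hypot(xx-c[0],yy-c[1])<45); w=big(cv2.morphologyEx(w.astype(np.uint8),cv2.MORPH_CLOSE,np.ones((3,3))),c)
    D[n]=(p,g,r,w); print(n,g.sum(),r.sum(),w.sum())
for nm,P,i,x0 in[("jig",JIG,1,[.545,.172,-.3]),("grip",GRIP,2,[.575,-.14,-.2]),("rollertop",np.vstack([GRIP,BAR]),3,[.575,-.14,-.2])]:
    for t in (["top"],["scene"],["top","scene"]): print(nm,t,fit(P,[(D[k][0],D[k][i]) for k in t],x0))
E
```

```text
top 1523 422 719
scene 815 629 1043
jig ['top'] (array([ 0.5378,  0.1695, -0.2695]), np.float64(0.032))
jig ['scene'] (array([ 0.5392,  0.1733, -0.2753]), np.float64(0.329))
jig ['top', 'scene'] (array([ 0.5392,  0.1715, -0.2899]), np.float64(0.377))
grip ['top'] (array([ 0.5753, -0.1402, -0.1502]), np.float64(0.047))
grip ['scene'] (array([ 0.5739, -0.1423, -0.1716]), np.float64(0.068))
grip ['top', 'scene'] (array([ 0.5755, -0.1404, -0.1678]), np.float64(0.144))
rollertop ['top'] (array([ 0.5758, -0.1401, -0.1677]), np.float64(0.028))
rollertop ['scene'] (array([ 0.5776, -0.1333, -0.3329]), np.float64(0.145))
rollertop ['top', 'scene'] (array([ 0.576 , -0.1403, -0.1685]), np.float64(0.207))
```

```bash
cat > go.py <<'E'
from h import *
def delta(x,y,z,yaw,quiet=False):
    """tool-frame shift (cm) and turn about tool z needed to bring TCP to x,y,z with tool y along +-(yaw+90deg)"""
    s=arm.observe(); Rt=R.from_rotvec(s["ee_rot"]).as_matrix(); p=np.array(s["position"])
    yv=np.array([-np.sin(yaw),np.cos(yaw),0]); 
    if yv@Rt[:,1]<0: yv=-yv
    zv=np.array([0,0,-1.]); Rg=np.c_[np.cross(yv,zv),yv,zv]
    rv=R.from_matrix(Rt.T@Rg).as_rotvec()
    print("t",s["clock"],"pos",p.round(4),"F",np.round(s["force"],2),"w",round(s["width"],3),"gf",round(s["gripper_force"],1),"q",np.round(s["joints"],2))
    print("shift cm (tool now)",(Rt.T@(np.array([x,y,z])-p)*100).round(2),"(tool after turn)",(Rg.T@(np.array([x,y,z])-p)*100).round(2),"turn",rv.round(4)); return rv
E
python3 - <<'E'
from go import *; from fit import *
delta(.576,-.140,.20,-.168)
p=arm.get_image("top")
hsv=cv2.cvtColor(p["frame"],cv2.COLOR_RGB2HSV).astype(int)
m=(hsv[...,2]>170)&(hsv[...,1]<90); yy,xx=np.mgrid[:480,:640]; m&=np.hypot(xx-220,yy-272)<70
ys,xs=np.nonzero(m); W=np.array([at(p,(x,y),.047)[:2] for x,y in zip(xs,ys)])
print(len(W),cv2.minAreaRect((W*1000).astype(np.float32)))
f=p["frame"].copy()
for P,v,in((JIG,(.538,.1695,-.28)),(GRIP,(.576,-.1402,-.168)),(BAR,(.576,-.1402,-.168))):
    q=proj(p,place(P,*v)); h=cv2.convexHull(q.astype(np.float32)); cv2.polylines(f,[(h*16).astype(np.int32)],True,(0,255,255),1,shift=4)
cv2.imwrite("pics/ov.png",cv2.resize(f[200:350,140:460],None,fx=2.4,fy=2.4,interpolation=cv2.INTER_CUBIC)[...,::-1])
E
```

```text
t 1.15 pos [ 0.1647 -0.6029  0.2267] F [-0.74  0.54 -0.2 ] w 1.0 gf 0.0 q [ 1.2   0.43  0.03  1.57 -0.01  1.13 -0.08]
shift cm (tool now) [ 51.87 -33.82   2.67] (tool after turn) [ 32.81 -52.52   2.67] turn [ 0.     -0.      0.4347]
3074 ((540.6460571289062, 171.21939086914062), (183.7343292236328, 70.392333984375), 74.0570068359375)
```

View pics/ov.png

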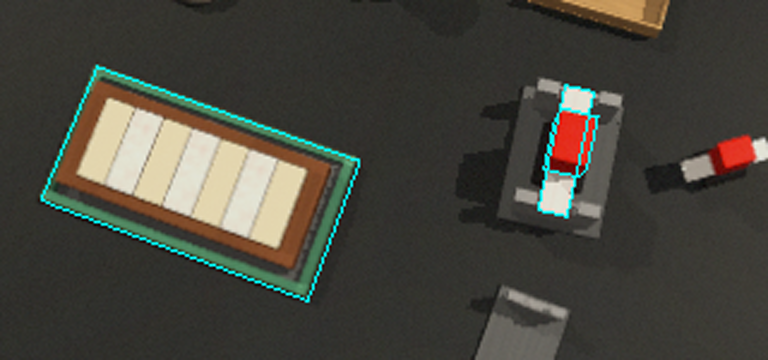

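The overlay matches both objects: the tray at the left is outlined on its rim and the roller's bar and grip are outlined at the stand. Moving above the roller.

{"name": "carry_out", "arguments": {"claw": [9.18, 9.18, 9.18, 9.18, 9.18, 9.18, 9.18, 9.18, 9.18, 9.18, 9.18, 9.18, 9.18, 9.18, 9.18, 9.18, 9.18, 9.18, 9.18, 9.18], "delta_pos": [[0, 0, 0], [0, 0, 0], [0, 0, 0], [0, 0, 0], [2.05, -3.28, 0], [2.05, -3.28, 0], [2.05, -3.28, 0], [2.05, -3.28, 0], [2.05, -3.28, 0], [2.05, -3.28, 0], [2.05, -3.28, 0], [2.05, -3.28, 0], [2.05, -3.28, 0], [2.05, -3.28, 0], [2.05, -3.28, 0], [2.05, -3.28, 0], [2.05, -3.28, 0], [2.05, -3.28, 0], [2.05, -3.28, 0], [2.05, -3.28, 0]], "angular": [[0, 0, 0.1087], [0, 0, 0.1087], [0, 0, 0.1087], [0, 0, 0.1087], [0, 0, 0], [0, 0, 0], [0, 0, 0], [0, 0, 0], [0, 0, 0], [0, 0, 0], [0, 0, 0], [0, 0, 0], [0, 0, 0], [0, 0, 0], [0, 0, 0], [0, 0, 0], [0, 0, 0], [0, 0, 0], [0, 0, 0], [0, 0, 0]], "force": 40}}

```text
clock: 3.2
position: [0.5769, -0.1391, 0.2269]
ee_rot: [3.13, -0.264, 0.0]
force: [0.1, -0.9, -0.4]
width: 1.0
gripper_force: 0.0
```

Run:
```python
from go import *
delta(.576,-.1402,.079,-.168)
```

```text
t 3.2 pos [ 0.5769 -0.1391  0.2269] F [ 0.09 -0.92 -0.4 ] w 1.0 gf 0.0 q [ 0.23  0.39 -0.11  1.65  0.05  1.11 -1.64]
shift cm (tool now) [-0.07  0.12 14.79] (tool after turn) [-0.07  0.12 14.79] turn [ 0.0001 -0.0003 -0.0002]
```

{"name": "carry_out", "arguments": {"claw": [9.18, 9.18, 9.18, 9.18, 9.18, 9.18, 9.18, 9.18, 2, 2, 2, 2, 2, 2, 2, 2, 2, 2], "delta_pos": [[-0.07, 0.12, 2.1], [0, 0, 2.1], [0, 0, 2.1], [0, 0, 2.1], [0, 0, 2.1], [0, 0, 2.1], [0, 0, 2.2], [0, 0, 0], [0, 0, 0], [0, 0, 0], [0, 0, 0], [0, 0, 0], [0, 0, 0], [0, 0, 0], [0, 0, 0], [0, 0, 0], [0, 0, 0], [0, 0, 0]], "angular": [[0, 0, 0], [0, 0, 0], [0, 0, 0], [0, 0, 0], [0, 0, 0], [0, 0, 0], [0, 0, 0], [0, 0, 0], [0, 0, 0], [0, 0, 0], [0, 0, 0], [0, 0, 0], [0, 0, 0], [0, 0, 0], [0, 0, 0], [0, 0, 0], [0, 0, 0], [0, 0, 0]], "force": 50}}

```text
clock: 5.0
position: [0.5752, -0.1408, 0.0788]
ee_rot: [-3.13, 0.263, -0.0]
force: [-0.0, 2.6, 1.4]
width: 0.326
gripper_force: 50.0
```

Run:
```python
from go import *
delta(.576,-.1402,.079,-.168); print(arm.observe()["ft_torque"])
```

```text
t 5.0 pos [ 0.5752 -0.1408  0.0788] F [-0.03  2.63  1.42] w 0.326 gf 50.0 q [ 0.23  0.54 -0.11  1.81  0.08  0.8  -1.66]
shift cm (tool now) [ 0.06 -0.08 -0.02] (tool after turn) [ 0.06 -0.08 -0.02] turn [-0.0006 -0.0002  0.0004]
[ 0.62122286 -0.06976214 -0.05913024]
```

{"name": "carry_out", "arguments": {"claw": [2, 2, 2, 2, 2, 2, 2, 2, 2, 2], "delta_pos": [[0, 0, -0.8], [0, 0, -1.6], [0, 0, -1.6], [0, 0, -1.6], [0, 0, -1.6], [0, 0, -1.6], [0, 0, -1.6], [0, 0, -1.6], [0, 0, 0], [0, 0, 0]], "angular": [[0, 0, 0], [0, 0, 0], [0, 0, 0], [0, 0, 0], [0, 0, 0], [0, 0, 0], [0, 0, 0], [0, 0, 0], [0, 0, 0], [0, 0, 0]]}}

```text
clock: 6.0
position: [0.5746, -0.1418, 0.1984]
ee_rot: [3.13, -0.264, -0.001]
force: [0.2, 1.1, -4.9]
width: 0.324
gripper_force: 50.0
```

Run:
```python
from go import *
# start over slat0 side: tray y=-78
J=np.array([.539,.171]); t=-.28; yv=np.array([-np.sin(t),np.cos(t)])
for y in(-.078,.078): print(y,(J+y*yv).round(4))
b=J-.078*yv
delta(b[0],b[1],.2,-.28); print(arm.observe()["ft_torque"])
p=arm.get_image("scene"); save(p,"lift")
```

```text
-0.078 [0.5174 0.096 ]
0.078 [0.5606 0.246 ]
t 6.0 pos [ 0.5746 -0.1418  0.1984] F [ 0.18  1.14 -4.91] w 0.324 gf 50.0 q [ 0.23  0.41 -0.11  1.69  0.05  1.05 -1.64]
shift cm (tool now) [ -9.62 -22.48  -0.17] (tool after turn) [-12.07 -21.27  -0.16] turn [0.0004 0.0003 0.1115]
[ 0.04801466  0.03073682 -0.03887976]
```

View pics/lift.png

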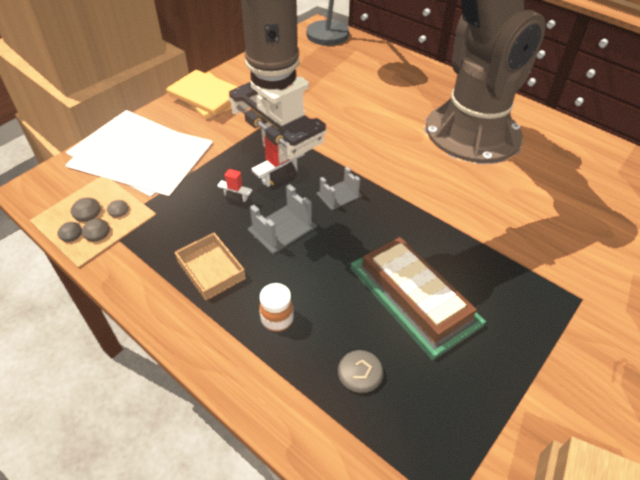

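The roller hangs upright in the gripper (about (285,165)), the stand is empty at (283,225), and nothing else has moved. Moving over slat 0.

{"name": "carry_out", "arguments": {"claw": [2, 2, 2, 2, 2, 2, 2, 2, 2, 2, 2, 2, 2, 2, 2, 2, 2, 2], "delta_pos": [[0, 0, 0], [-1.21, -2.13, 0], [-1.21, -2.13, 0], [-1.21, -2.13, 0], [-1.21, -2.13, 0], [-1.21, -2.13, 0], [-1.21, -2.13, 0], [-1.21, -2.13, 0], [-1.21, -2.13, 0], [-1.21, -2.13, 0], [-1.21, -2.13, 0], [0, 0, 1.3], [0, 0, 1.3], [0, 0, 1.3], [0, 0, 1.3], [0, 0, 1.2], [0, 0, 0], [0, 0, 0]], "angular": [[0, 0, 0.1115], [0, 0, 0], [0, 0, 0], [0, 0, 0], [0, 0, 0], [0, 0, 0], [0, 0, 0], [0, 0, 0], [0, 0, 0], [0, 0, 0], [0, 0, 0], [0, 0, 0], [0, 0, 0], [0, 0, 0], [0, 0, 0], [0, 0, 0], [0, 0, 0], [0, 0, 0]]}}

```text
clock: 7.85
position: [0.5175, 0.0964, 0.1345]
ee_rot: [3.111, -0.438, -0.001]
force: [0.7, -0.2, -4.0]
width: 0.323
gripper_force: 50.0
```

Run:
```python
from go import *
delta(.5174,.096,.13,-.28)
```

```text
t 7.85 pos [0.5175 0.0964 0.1345] F [ 0.65 -0.24 -3.98] w 0.323 gf 50.0 q [-0.15  0.39 -0.18  1.91  0.09  0.85 -2.22]
shift cm (tool now) [0.   0.04 0.45] (tool after turn) [0.   0.04 0.45] turn [0.0003 0.0005 0.    ]
```

Run:
```python
from fit import *
yy,xx=np.mgrid[:480,:640]; H=[]
for n,c,r in(("top",(220,272),70),("scene",(417,292),80)):
    p=arm.get_image(n); f=cv2.cvtColor(cv2.imread(f"pics/{n}0.png"),cv2.COLOR_BGR2HSV).astype(int)
    near=np.hypot(xx-c[0],yy-c[1])<r
    for nm,m in (("slat",(f[...,2]>165)&(f[...,1]<100)),("board",((f[...,0]<18)&(f[...,1]>110)&(f[...,2]>50))|((f[...,2]>165)&(f[...,1]<100)))):
        m=cv2.morphologyEx((m&near).astype(np.uint8),cv2.MORPH_OPEN,np.ones((3,3)))>0
        m=big(m,c); ys,xs=np.nonzero(m); h=hullmask(np.vstack([np.c_[xs+dx,ys+dy] for dx in(-.4,.4) for dy in(-.4,.4)])); H.append((nm,p,h)); print(n,nm,m.sum())
def pl(v,a,b,up):
    q=np.array([[sx*a/2,sy*b/2,0] for sx in(-1,1) for sy in(-1,1)]); z=v[3]+v[4]*q[:,1]+up
    q=place(q,*v[:3]); q[:,2]=z; return q
def cost(v,show=False):
    k=0
    for nm,p,h in H:
        if nm!="slat": continue
        q=hullmask(proj(p,pl(v,.070,.181,.004))); e=1-(q&h).sum()/(q|h).sum(); k+=e
    return k+ (v[4]/.3)**2
x0=np.array([.539,.171,-.28,.044,0])
r=minimize(cost,x0,method="Nelder-Mead",options=dict(initial_simplex=np.vstack([x0]+[x0+d for d in np.diag([.006,.006,.05,.012,.03])]),xatol=1e-4,fatol=1e-5,maxiter=600))
print(r.x.round(4),r.fun)
for z in(.034,.039,.044,.049,.054):
    print(z,round(minimize(lambda w:cost(np.r_[w,z,0]),x0[:3],method="Nelder-Mead",options=dict(initial_simplex=np.vstack([x0[:3]]+[x0[:3]+d for d in np.diag([.006,.006,.05])]))).fun,4))
```

```text
top slat 3077
top board 4746
scene slat 3243
scene board 5379
[ 5.400e-01  1.713e-01 -2.811e-01  4.810e-02  2.000e-04] 0.16253428190915728
0.034 0.2796
0.039 0.1976
0.044 0.1729
0.049 0.1646
0.054 0.1996
```

{"name": "carry_out", "arguments": {"claw": [2, 2, 2, 2, 2], "delta_pos": [[0, 0, 0.3], [0, 0, 0.3], [0, 0, 0.3], [0, 0, 0], [0, 0, 0]], "angular": [[0, 0, 0], [0, 0, 0], [0, 0, 0], [0, 0, 0], [0, 0, 0]]}}

```text
clock: 8.45
position: [0.5174, 0.0967, 0.1256]
ee_rot: [3.111, -0.438, -0.0]
force: [0.3, -0.3, -4.2]
width: 0.328
gripper_force: 50.0
```

{"name": "carry_out", "arguments": {"claw": [2, 2, 2, 2], "delta_pos": [[0, 0, 0.1], [0, 0, 0.1], [0, 0, 0], [0, 0, 0]], "angular": [[0, 0, 0], [0, 0, 0], [0, 0, 0], [0, 0, 0]]}}

```text
clock: 8.85
position: [0.5175, 0.0967, 0.1237]
ee_rot: [3.111, -0.438, -0.0]
force: [-1.1, 0.4, -3.8]
width: 0.328
gripper_force: 50.0
```

{"name": "carry_out", "arguments": {"claw": [2, 2, 2, 2], "delta_pos": [[0, 0, 0.1], [0, 0, 0.1], [0, 0, 0], [0, 0, 0]], "angular": [[0, 0, 0], [0, 0, 0], [0, 0, 0], [0, 0, 0]]}}

```text
clock: 9.25
position: [0.5175, 0.0967, 0.1217]
ee_rot: [3.111, -0.438, -0.0]
force: [-0.5, -0.4, -4.3]
width: 0.33
gripper_force: 50.0
```

{"name": "carry_out", "arguments": {"claw": [2, 2, 2, 2], "delta_pos": [[0, 0, 0.1], [0, 0, 0.1], [0, 0, 0], [0, 0, 0]], "angular": [[0, 0, 0], [0, 0, 0], [0, 0, 0], [0, 0, 0]]}}

```text
clock: 9.65
position: [0.5175, 0.0967, 0.1197]
ee_rot: [3.111, -0.438, -0.0]
force: [0.6, -0.6, -4.8]
width: 0.322
gripper_force: 50.0
```

{"name": "carry_out", "arguments": {"claw": [2, 2, 2, 2], "delta_pos": [[0, 0, 0.1], [0, 0, 0.1], [0, 0, 0], [0, 0, 0]], "angular": [[0, 0, 0], [0, 0, 0], [0, 0, 0], [0, 0, 0]]}}

```text
clock: 10.05
position: [0.5175, 0.0967, 0.1177]
ee_rot: [3.111, -0.438, -0.0]
force: [-0.4, 0.3, -4.4]
width: 0.326
gripper_force: 50.0
```

{"name": "carry_out", "arguments": {"claw": [2, 2, 2, 2], "delta_pos": [[0, 0, 0.1], [0, 0, 0.1], [0, 0, 0], [0, 0, 0]], "angular": [[0, 0, 0], [0, 0, 0], [0, 0, 0], [0, 0, 0]]}}

```text
clock: 10.45
position: [0.5176, 0.0967, 0.1158]
ee_rot: [-3.111, 0.438, -0.0]
force: [-0.4, -0.1, -2.3]
width: 0.324
gripper_force: 50.0
```

{"name": "carry_out", "arguments": {"claw": [2, 2, 2, 2], "delta_pos": [[0, 0, 0.05], [0, 0, 0.05], [0, 0, 0], [0, 0, 0]], "angular": [[0, 0, 0], [0, 0, 0], [0, 0, 0], [0, 0, 0]]}}

```text
clock: 10.85
position: [0.5177, 0.0968, 0.115]
ee_rot: [-3.111, 0.438, -0.001]
force: [-2.6, 0.1, 4.0]
width: 0.322
gripper_force: 50.0
```

{"name": "carry_out", "arguments": {"claw": [2, 2, 2, 2], "delta_pos": [[0, 0, 0.05], [0, 0, 0.05], [0, 0, 0], [0, 0, 0]], "angular": [[0, 0, 0], [0, 0, 0], [0, 0, 0], [0, 0, 0]]}}

```text
clock: 11.25
position: [0.5177, 0.0968, 0.1138]
ee_rot: [-3.111, 0.438, -0.001]
force: [-0.8, -0.1, 5.0]
width: 0.325
gripper_force: 50.0
```

{"name": "carry_out", "arguments": {"claw": [2, 2, 2, 2], "delta_pos": [[0, 0, 0.1], [0, 0, 0.1], [0, 0, 0], [0, 0, 0]], "angular": [[0, 0, 0], [0, 0, 0], [0, 0, 0], [0, 0, 0]]}}

```text
clock: 11.65
position: [0.5177, 0.0968, 0.1118]
ee_rot: [-3.111, 0.438, -0.001]
force: [-1.0, 0.1, 6.0]
width: 0.325
gripper_force: 50.0
```

{"name": "carry_out", "arguments": {"claw": [2, 2, 2, 2], "delta_pos": [[0, 0, 0.1], [0, 0, 0.05], [0, 0, 0], [0, 0, 0]], "angular": [[0, 0, 0], [0, 0, 0], [0, 0, 0], [0, 0, 0]]}}

```text
clock: 12.05
position: [0.5176, 0.0965, 0.1105]
ee_rot: [3.111, -0.438, 0.0]
force: [-2.2, -0.4, 8.1]
width: 0.321
gripper_force: 50.0
```

{"name": "carry_out", "arguments": {"claw": [2, 2, 2], "delta_pos": [[0, 0, 0.05], [0, 0, 0], [0, 0, 0]], "angular": [[0, 0, 0], [0, 0, 0], [0, 0, 0]]}}

```text
clock: 12.35
position: [0.5176, 0.0963, 0.1101]
ee_rot: [3.11, -0.438, 0.0]
force: [-3.0, -0.7, 10.2]
width: 0.327
gripper_force: 50.0
```

{"name": "carry_out", "arguments": {"claw": [2, 2, 2, 2, 2, 2], "delta_pos": [[0, -0.2, 0.02], [0, -0.2, 0], [0, -0.2, 0], [0, -0.2, 0], [0, -0.2, 0], [0, 0, 0]], "angular": [[0, 0, 0], [0, 0, 0], [0, 0, 0], [0, 0, 0], [0, 0, 0], [0, 0, 0]]}}

```text
clock: 12.95
position: [0.5205, 0.1059, 0.1102]
ee_rot: [3.11, -0.438, 0.001]
force: [-2.4, -3.2, 13.7]
width: 0.326
gripper_force: 50.0
```

{"name": "carry_out", "arguments": {"claw": [2, 2, 2, 2, 2, 2], "delta_pos": [[0, -0.2, 0], [0, -0.2, 0], [0, -0.2, 0], [0, -0.2, 0], [0, -0.2, 0], [0, 0, 0]], "angular": [[0, 0, 0], [0, 0, 0], [0, 0, 0], [0, 0, 0], [0, 0, 0], [0, 0, 0]]}}

```text
clock: 13.55
position: [0.5235, 0.1165, 0.1103]
ee_rot: [-3.11, 0.437, -0.002]
force: [-3.5, 0.8, 12.5]
width: 0.329
gripper_force: 50.0
```

{"name": "carry_out", "arguments": {"claw": [2, 2, 2, 2, 2, 2, 2], "delta_pos": [[0, -0.2, 0], [0, -0.2, 0], [0, -0.2, 0], [0, -0.2, 0], [0, -0.2, 0], [0, -0.2, 0], [0, 0, 0]], "angular": [[0, 0, 0], [0, 0, 0], [0, 0, 0], [0, 0, 0], [0, 0, 0], [0, 0, 0], [0, 0, 0]]}}

```text
clock: 14.25
position: [0.5263, 0.126, 0.1103]
ee_rot: [3.109, -0.439, 0.0]
force: [-5.2, -5.4, 16.2]
width: 0.326
gripper_force: 50.0
```

{"name": "carry_out", "arguments": {"claw": [2, 2, 2, 2, 2, 2, 2], "delta_pos": [[0, -0.1, -0.03], [0, -0.2, -0.02], [0, -0.2, 0], [0, -0.2, 0], [0, -0.2, 0], [0, -0.2, 0], [0, 0, 0]], "angular": [[0, 0, 0], [0, 0, 0], [0, 0, 0], [0, 0, 0], [0, 0, 0], [0, 0, 0], [0, 0, 0]]}}

```text
clock: 14.95
position: [0.5299, 0.1387, 0.111]
ee_rot: [-3.11, 0.437, -0.002]
force: [-2.3, 0.2, 13.0]
width: 0.324
gripper_force: 50.0
```

{"name": "carry_out", "arguments": {"claw": [2, 2, 2, 2, 2, 2, 2], "delta_pos": [[0, -0.2, 0], [0, -0.2, -0.01], [0, -0.2, 0], [0, -0.2, -0.01], [0, -0.2, 0], [0, -0.2, 0], [0, 0, 0]], "angular": [[0, 0, 0], [0, 0, 0], [0, 0, 0], [0, 0, 0], [0, 0, 0], [0, 0, 0], [0, 0, 0]]}}

```text
clock: 15.65
position: [0.5326, 0.1481, 0.111]
ee_rot: [3.109, -0.439, 0.0]
force: [-5.3, -4.7, 16.6]
width: 0.324
gripper_force: 50.0
```

{"name": "carry_out", "arguments": {"claw": [2, 2, 2, 2, 2, 2, 2], "delta_pos": [[0, -0.1, -0.03], [0, -0.2, -0.02], [0, -0.2, -0.01], [0, -0.2, 0], [0, -0.2, 0], [0, -0.2, 0], [0, 0, 0]], "angular": [[0, 0, 0], [0, 0, 0], [0, 0, 0], [0, 0, 0], [0, 0, 0], [0, 0, 0], [0, 0, 0]]}}

```text
clock: 16.35
position: [0.5362, 0.1608, 0.1117]
ee_rot: [-3.11, 0.437, -0.002]
force: [-2.5, 0.4, 11.5]
width: 0.327
gripper_force: 50.0
```

{"name": "carry_out", "arguments": {"claw": [2, 2, 2, 2, 2, 2, 2], "delta_pos": [[0, -0.2, 0], [0, -0.2, 0], [0, -0.2, -0.01], [0, -0.2, -0.01], [0, -0.2, -0.01], [0, -0.2, 0], [0, 0, 0]], "angular": [[0, 0, 0], [0, 0, 0], [0, 0, 0], [0, 0, 0], [0, 0, 0], [0, 0, 0], [0, 0, 0]]}}

```text
clock: 17.05
position: [0.5394, 0.1717, 0.112]
ee_rot: [-3.111, 0.438, -0.001]
force: [-4.0, -1.5, 13.4]
width: 0.325
gripper_force: 50.0
```

{"name": "carry_out", "arguments": {"claw": [2, 2, 2, 2, 2, 2, 2, 2], "delta_pos": [[0, -0.2, -0.01], [0, -0.2, 0], [0, -0.2, -0.01], [0, -0.2, 0], [0, -0.2, -0.01], [0, -0.2, 0], [0, -0.2, 0], [0, 0, 0]], "angular": [[0, 0, 0], [0, 0, 0], [0, 0, 0], [0, 0, 0], [0, 0, 0], [0, 0, 0], [0, 0, 0], [0, 0, 0]]}}

```text
clock: 17.85
position: [0.5435, 0.1859, 0.1124]
ee_rot: [-3.11, 0.437, -0.002]
force: [-2.4, 0.2, 12.3]
width: 0.32
gripper_force: 50.0
```

{"name": "carry_out", "arguments": {"claw": [2, 2, 2, 2, 2, 2, 2], "delta_pos": [[0, -0.2, 0], [0, -0.2, -0.01], [0, -0.2, 0], [0, -0.2, -0.01], [0, -0.2, -0.01], [0, -0.2, 0], [0, 0, 0]], "angular": [[0, 0, 0], [0, 0, 0], [0, 0, 0], [0, 0, 0], [0, 0, 0], [0, 0, 0], [0, 0, 0]]}}

```text
clock: 18.55
position: [0.5465, 0.1962, 0.1126]
ee_rot: [3.11, -0.438, 0.001]
force: [-4.4, -2.8, 14.6]
width: 0.321
gripper_force: 50.0
```

{"name": "carry_out", "arguments": {"claw": [2, 2, 2, 2, 2, 2, 2, 2], "delta_pos": [[0, -0.2, -0.01], [0, -0.2, -0.01], [0, -0.2, -0.01], [0, -0.2, 0], [0, -0.2, -0.01], [0, -0.2, 0], [0, -0.2, 0], [0, 0, 0]], "angular": [[0, 0, 0], [0, 0, 0], [0, 0, 0], [0, 0, 0], [0, 0, 0], [0, 0, 0], [0, 0, 0], [0, 0, 0]]}}

```text
clock: 19.35
position: [0.5508, 0.2109, 0.1132]
ee_rot: [-3.11, 0.437, -0.003]
force: [-1.8, 1.1, 13.2]
width: 0.324
gripper_force: 50.0
```

{"name": "carry_out", "arguments": {"claw": [2, 2, 2, 2, 2, 2, 2], "delta_pos": [[0, -0.2, -0.01], [0, -0.2, 0], [0, -0.2, -0.01], [0, -0.2, -0.01], [0, -0.2, 0], [0, -0.2, -0.01], [0, 0, 0]], "angular": [[0, 0, 0], [0, 0, 0], [0, 0, 0], [0, 0, 0], [0, 0, 0], [0, 0, 0], [0, 0, 0]]}}

```text
clock: 20.05
position: [0.5538, 0.2216, 0.1135]
ee_rot: [-3.111, 0.438, -0.002]
force: [-3.1, -2.0, 14.1]
width: 0.322
gripper_force: 50.0
```

{"name": "carry_out", "arguments": {"claw": [2, 2, 2, 2, 2, 2, 2, 2], "delta_pos": [[0, -0.2, -0.01], [0, -0.2, -0.01], [0, -0.2, -0.01], [0, -0.2, 0], [0, -0.2, -0.01], [0, -0.2, 0], [0, -0.2, 0], [0, 0, 0]], "angular": [[0, 0, 0], [0, 0, 0], [0, 0, 0], [0, 0, 0], [0, 0, 0], [0, 0, 0], [0, 0, 0], [0, 0, 0]]}}

```text
clock: 20.85
position: [0.558, 0.236, 0.114]
ee_rot: [-3.11, 0.437, -0.003]
force: [-2.8, -0.1, 12.3]
width: 0.327
gripper_force: 50.0
```

{"name": "carry_out", "arguments": {"claw": [2, 2, 2, 2, 2, 2, 2, 2], "delta_pos": [[0, -0.2, -0.01], [0, -0.2, 0], [0, -0.2, -0.01], [0, -0.2, 0], [0, -0.2, -0.01], [0, -0.2, 0], [0, -0.2, 0], [0, 0, 0]], "angular": [[0, 0, 0], [0, 0, 0], [0, 0, 0], [0, 0, 0], [0, 0, 0], [0, 0, 0], [0, 0, 0], [0, 0, 0]]}}

```text
clock: 21.65
position: [0.5619, 0.2496, 0.1144]
ee_rot: [-3.109, 0.437, -0.003]
force: [-1.8, 1.0, 13.2]
width: 0.323
gripper_force: 50.0
```

{"name": "carry_out", "arguments": {"claw": [2, 2, 2, 2, 2, 2, 2, 2, 2, 2, 2, 2, 2], "delta_pos": [[0, 0.2, 0.005], [0, 0.2, 0.005], [0, 0.2, 0.005], [0, 0.2, 0.005], [0, 0.2, 0.005], [0, 0.2, 0.005], [0, 0.2, 0.005], [0, 0.2, 0.005], [0, 0.2, 0.005], [0, 0.2, 0.005], [0, 0.2, 0.005], [0, 0.2, 0.005], [0, 0, 0]], "angular": [[0, 0, 0], [0, 0, 0], [0, 0, 0], [0, 0, 0], [0, 0, 0], [0, 0, 0], [0, 0, 0], [0, 0, 0], [0, 0, 0], [0, 0, 0], [0, 0, 0], [0, 0, 0], [0, 0, 0]]}}

```text
clock: 22.95
position: [0.5551, 0.2259, 0.1137]
ee_rot: [-3.11, 0.438, -0.002]
force: [-2.8, -0.3, 12.6]
width: 0.32
gripper_force: 50.0
```

Steady at about 17 N, so I continue the return pass.

{"name": "carry_out", "arguments": {"claw": [2, 2, 2, 2, 2, 2, 2, 2, 2, 2, 2, 2, 2, 2, 2, 2, 2, 2, 2], "delta_pos": [[0, 0.2, 0.005], [0, 0.2, 0.005], [0, 0.2, 0.005], [0, 0.2, 0.005], [0, 0.2, 0.005], [0, 0.2, 0.005], [0, 0.2, 0.005], [0, 0.2, 0.005], [0, 0.2, 0.005], [0, 0.2, 0.005], [0, 0.2, 0.005], [0, 0.2, 0.005], [0, 0.2, 0.005], [0, 0.2, 0.005], [0, 0.2, 0.005], [0, 0.2, 0.005], [0, 0.2, 0.005], [0, 0.2, 0.005], [0, 0, 0]], "angular": [[0, 0, 0], [0, 0, 0], [0, 0, 0], [0, 0, 0], [0, 0, 0], [0, 0, 0], [0, 0, 0], [0, 0, 0], [0, 0, 0], [0, 0, 0], [0, 0, 0], [0, 0, 0], [0, 0, 0], [0, 0, 0], [0, 0, 0], [0, 0, 0], [0, 0, 0], [0, 0, 0], [0, 0, 0]]}}

```text
clock: 24.85
position: [0.5452, 0.1912, 0.1127]
ee_rot: [-3.11, 0.438, -0.002]
force: [-1.9, -0.4, 11.6]
width: 0.322
gripper_force: 50.0
```

{"name": "carry_out", "arguments": {"claw": [2, 2, 2, 2, 2, 2, 2, 2, 2, 2, 2, 2, 2, 2, 2, 2, 2, 2, 2], "delta_pos": [[0, 0.2, 0.006], [0, 0.2, 0.006], [0, 0.2, 0.006], [0, 0.2, 0.006], [0, 0.2, 0.006], [0, 0.2, 0.006], [0, 0.2, 0.006], [0, 0.2, 0.006], [0, 0.2, 0.006], [0, 0.2, 0.006], [0, 0.2, 0.006], [0, 0.2, 0.006], [0, 0.2, 0.006], [0, 0.2, 0.006], [0, 0.2, 0.006], [0, 0.2, 0.006], [0, 0.2, 0.006], [0, 0.2, 0.006], [0, 0, 0]], "angular": [[0, 0, 0], [0, 0, 0], [0, 0, 0], [0, 0, 0], [0, 0, 0], [0, 0, 0], [0, 0, 0], [0, 0, 0], [0, 0, 0], [0, 0, 0], [0, 0, 0], [0, 0, 0], [0, 0, 0], [0, 0, 0], [0, 0, 0], [0, 0, 0], [0, 0, 0], [0, 0, 0], [0, 0, 0]]}}

```text
clock: 26.75
position: [0.5353, 0.1565, 0.1116]
ee_rot: [-3.11, 0.438, -0.003]
force: [-2.1, -0.5, 11.9]
width: 0.322
gripper_force: 50.0
```

{"name": "carry_out", "arguments": {"claw": [2, 2, 2, 2, 2, 2, 2, 2, 2, 2, 2, 2, 2, 2, 2, 2, 2, 2, 2], "delta_pos": [[0, 0.2, 0.006], [0, 0.2, 0.006], [0, 0.2, 0.006], [0, 0.2, 0.006], [0, 0.2, 0.006], [0, 0.2, 0.006], [0, 0.2, 0.006], [0, 0.2, 0.006], [0, 0.2, 0.006], [0, 0.2, 0.006], [0, 0.2, 0.006], [0, 0.2, 0.006], [0, 0.2, 0.006], [0, 0.2, 0.006], [0, 0.2, 0.006], [0, 0.2, 0.006], [0, 0.2, 0.006], [0, 0.2, 0.006], [0, 0, 0]], "angular": [[0, 0, 0], [0, 0, 0], [0, 0, 0], [0, 0, 0], [0, 0, 0], [0, 0, 0], [0, 0, 0], [0, 0, 0], [0, 0, 0], [0, 0, 0], [0, 0, 0], [0, 0, 0], [0, 0, 0], [0, 0, 0], [0, 0, 0], [0, 0, 0], [0, 0, 0], [0, 0, 0], [0, 0, 0]]}}

```text
clock: 28.65
position: [0.5255, 0.1218, 0.1105]
ee_rot: [-3.11, 0.438, -0.003]
force: [-1.6, -0.4, 11.6]
width: 0.326
gripper_force: 50.0
```

{"name": "carry_out", "arguments": {"claw": [2, 2, 2, 2, 2, 2, 2, 2, 2, 2, 2, 2, 2, 2, 2, 2], "delta_pos": [[0, 0.2, 0.006], [0, 0.2, 0.006], [0, 0.2, 0.006], [0, 0.2, 0.006], [0, 0.2, 0.006], [0, 0.2, 0.006], [0, 0.2, 0.006], [0, 0.2, 0.006], [0, 0.2, 0.006], [0, 0.2, 0.006], [0, 0.2, 0.006], [0, 0.2, 0.006], [0, 0.2, 0.006], [0, 0.2, 0.006], [0, 0.2, 0.006], [0, 0, 0]], "angular": [[0, 0, 0], [0, 0, 0], [0, 0, 0], [0, 0, 0], [0, 0, 0], [0, 0, 0], [0, 0, 0], [0, 0, 0], [0, 0, 0], [0, 0, 0], [0, 0, 0], [0, 0, 0], [0, 0, 0], [0, 0, 0], [0, 0, 0], [0, 0, 0]]}}

```text
clock: 30.25
position: [0.5172, 0.0929, 0.1096]
ee_rot: [-3.11, 0.438, -0.003]
force: [-2.2, -0.6, 12.6]
width: 0.324
gripper_force: 50.0
```

{"name": "carry_out", "arguments": {"claw": [2, 2, 2, 2, 2, 2, 2, 2, 2], "delta_pos": [[0, 0, -0.5], [0, 0, -1.2], [0, 0, -1.6], [0, 0, -1.6], [0, 0, -1.6], [0, 0, -1.6], [0, 0, -0.8], [0, 0, 0], [0, 0, 0]], "angular": [[0, 0, 0], [0, 0, 0], [0, 0, 0], [0, 0, 0], [0, 0, 0], [0, 0, 0], [0, 0, 0], [0, 0, 0], [0, 0, 0]]}}

```text
clock: 31.15
position: [0.516, 0.0926, 0.1971]
ee_rot: [3.111, -0.438, -0.001]
force: [0.0, -0.1, -4.7]
width: 0.32
gripper_force: 50.0
```

Run:
```python
from go import *
delta(.5752,-.1410,.1984,-.168)
p=arm.get_image("scene"); save(p,"after")
q=arm.get_image("top"); cv2.imwrite("pics/c.png",np.hstack([cv2.resize(p["frame"][140:360,330:510],(400,489)),cv2.resize(q["frame"][205:345,140:300],(400,489))])[...,::-1])
```

```text
t 31.15 pos [0.516  0.0926 0.1971] F [ 0.03 -0.05 -4.7 ] w 0.32 gf 50.0 q [-0.14  0.31 -0.18  1.84  0.07  0.99 -2.2 ]
shift cm (tool now) [12.14 20.82 -0.13] (tool after turn) [ 9.74 22.05 -0.13] turn [ 0.0005  0.0007 -0.1116]
```

View pics/c.png

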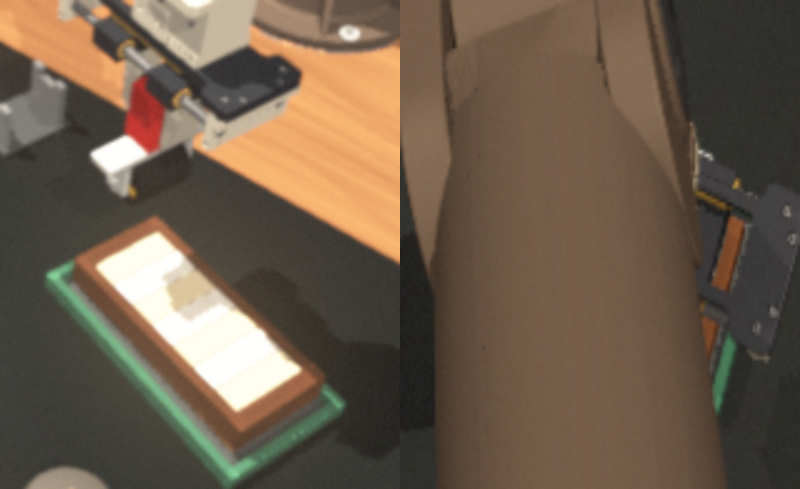

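The crop shows the facing level with the brown frame and no slat edges standing up; the roller hangs upright in the gripper. Going back over the stand.

{"name": "carry_out", "arguments": {"claw": [2, 2, 2, 2, 2, 2, 2, 2, 2, 2, 2, 2, 2, 2], "delta_pos": [[0, 0, 0], [0.97, 2.2, 0], [0.97, 2.2, 0], [0.97, 2.2, 0], [0.97, 2.2, 0], [0.97, 2.2, 0], [0.97, 2.2, 0], [0.97, 2.2, 0], [0.97, 2.2, 0], [0.97, 2.2, 0], [0.97, 2.2, 0], [0, 0, 0], [0, 0, 0], [0, 0, 0]], "angular": [[0, 0, -0.1116], [0, 0, 0], [0, 0, 0], [0, 0, 0], [0, 0, 0], [0, 0, 0], [0, 0, 0], [0, 0, 0], [0, 0, 0], [0, 0, 0], [0, 0, 0], [0, 0, 0], [0, 0, 0], [0, 0, 0]]}}

```text
clock: 32.65
position: [0.5749, -0.1392, 0.197]
ee_rot: [-3.13, 0.262, 0.002]
force: [0.2, 1.3, -3.9]
width: 0.324
gripper_force: 50.0
```

Run:
```python
from go import *; from fit import *
delta(.5752,-.1410,.0788,-.168)
p=arm.get_image("scene"); save(p,"over")
```

```text
t 32.65 pos [ 0.5749 -0.1392  0.197 ] F [ 0.22  1.32 -3.87] w 0.324 gf 50.0 q [ 0.23  0.41 -0.11  1.69  0.05  1.05 -1.64]
shift cm (tool now) [ 0.08  0.18 11.82] (tool after turn) [ 0.06  0.17 11.82] turn [-0.0006  0.0013  0.0011]
```

View pics/over.png

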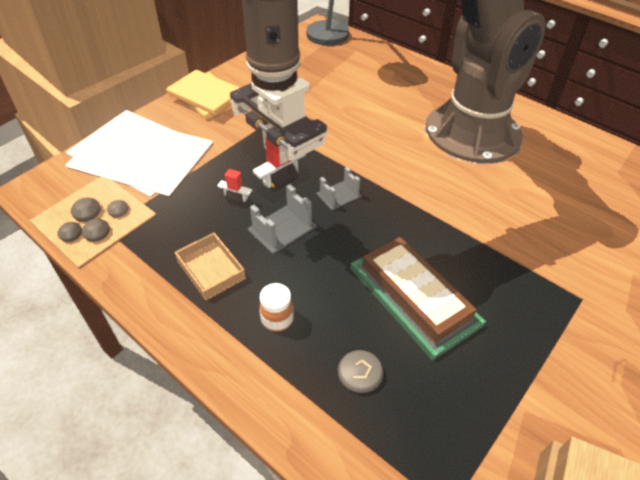

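The view matches the one just after lifting: the roller is upright over the empty stand at (283,225), and nothing else has moved. Lowering it.

{"name": "carry_out", "arguments": {"claw": [2, 2, 2, 2, 2, 2, 2, 2, 2, 2, 2, 2], "delta_pos": [[0.07, 0.15, 1.5], [0, 0, 1.5], [0, 0, 1.5], [0, 0, 1.5], [0, 0, 1.5], [0, 0, 1.5], [0, 0, 0.7], [0, 0, 0.7], [0, 0, 0.5], [0, 0, 0.4], [0, 0, 0], [0, 0, 0]], "angular": [[0, 0, 0], [0, 0, 0], [0, 0, 0], [0, 0, 0], [0, 0, 0], [0, 0, 0], [0, 0, 0], [0, 0, 0], [0, 0, 0], [0, 0, 0], [0, 0, 0], [0, 0, 0]]}}

```text
clock: 33.9
position: [0.5759, -0.142, 0.0849]
ee_rot: [3.13, -0.264, 0.001]
force: [0.7, -0.0, -4.3]
width: 0.322
gripper_force: 50.0
```

{"name": "carry_out", "arguments": {"claw": [2, 2, 2, 2, 2, 2], "delta_pos": [[0, -0.05, 0.2], [0, 0, 0.2], [0, 0, 0.1], [0, 0, 0.05], [0, 0, 0], [0, 0, 0]], "angular": [[0, 0, 0], [0, 0, 0], [0, 0, 0], [0, 0, 0], [0, 0, 0], [0, 0, 0]]}}

```text
clock: 34.5
position: [0.5758, -0.1414, 0.0792]
ee_rot: [3.13, -0.264, 0.0]
force: [0.0, 0.1, -4.5]
width: 0.326
gripper_force: 50.0
```

{"name": "carry_out", "arguments": {"claw": [2, 2, 2, 2], "delta_pos": [[0, 0, 0.03], [0, 0, 0.03], [0, 0, 0], [0, 0, 0]], "angular": [[0, 0, 0], [0, 0, 0], [0, 0, 0], [0, 0, 0]]}}

```text
clock: 34.9
position: [0.5759, -0.1414, 0.0788]
ee_rot: [3.13, -0.264, 0.0]
force: [-1.4, 0.4, 0.6]
width: 0.324
gripper_force: 50.0
```

{"name": "carry_out", "arguments": {"claw": [4, 5, 6, 7, 8, 9, 9, 9, 9, 9, 9, 9, 9, 9, 9, 9, 9, 9], "delta_pos": [[0, 0, 0], [0, 0, 0], [0, 0, 0], [0, 0, 0], [0, 0, 0], [0, 0, 0], [0, 0, 0], [0, 0, 0], [0, 0, -0.5], [0, 0, -1], [0, 0, -2], [0, 0, -2], [0, 0, -2], [0, 0, -2], [0, 0, -2], [0, 0, -2], [0, 0, 0], [0, 0, 0]], "angular": [[0, 0, 0], [0, 0, 0], [0, 0, 0], [0, 0, 0], [0, 0, 0], [0, 0, 0], [0, 0, 0], [0, 0, 0], [0, 0, 0], [0, 0, 0], [0, 0, 0], [0, 0, 0], [0, 0, 0], [0, 0, 0], [0, 0, 0], [0, 0, 0], [0, 0, 0], [0, 0, 0]]}}

```text
clock: 36.7
position: [0.576, -0.1414, 0.2142]
ee_rot: [3.13, -0.264, 0.002]
force: [-0.3, -0.6, -1.0]
width: 0.978
gripper_force: 0.0
```

Run:
```python
from h import *
p=arm.get_image("scene"); cv2.imwrite("pics/end.png",cv2.resize(p["frame"][100:380,170:510],(728,600))[...,::-1])
print(arm.observe()["force"])
```

```text
[ 0.23188259 -0.02615634 -0.66953821]
```

View pics/end.png

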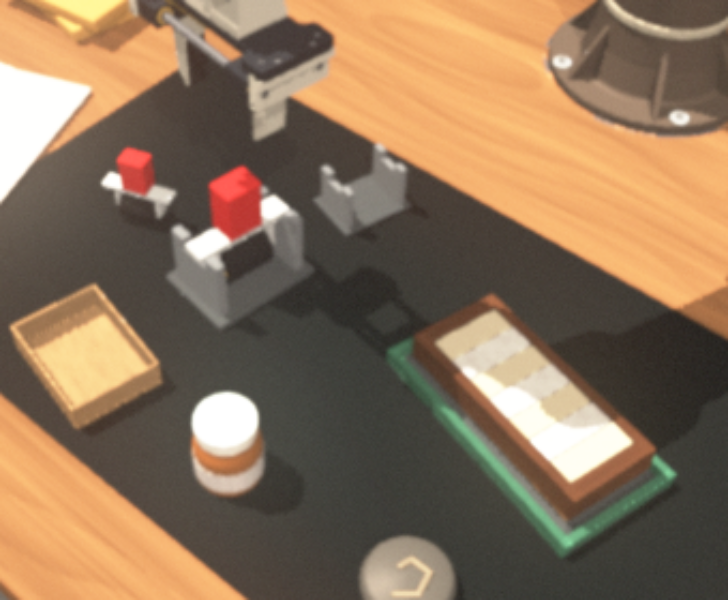

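The roller sits upright in its stand (crop position (238,220)), the gripper is clear above it, and the slats look flush. Handing in.

```bash
python3 -c "
from cell import arm
print(arm.sign_off())"
```

```text
the job is handed in; nothing more can be done
None
```

The job is handed in, with no verdict returned: the slats look flush after a pass each way (about 15–21 N where read), and the roller is upright in its stand, released.

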